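# Weigh the glue cartridges and load the full one

## Task

One of the two identical glue cartridges is full, the other is spent. Stand one of them gently on the free pan of the balance and let go to see which it is: only a full one outweighs the brass weight. Then lock the full cartridge into the feeder, feeling for the slots, pushing it down and turning it clockwise until it clicks up into its notch, never forcing it, and put the spent one in the plywood tray, leaving the things round about alone.

Things in the scene. Friction and masses are not known exactly. Their poses are not given: they have to be found in the camera images.
- cartridge_a: Glue cartridge 108 mm tall: aluminium body of diameter 46 from 29 to 99 mm above the foot (grip it there), below it a grey foot of diameter 34 (28 at its chamfered end) with three lugs at 120 degrees, one along its own +x: 6 mm wide, 5 high, undersides 6 mm above the foot, reaching out 25 mm. Origin: centre of the foot, z up. Either full (about 0.25 kg) or spent (0.08 kg); both look alike.
- cartridge_b: Glue cartridge 108 mm tall: aluminium body of diameter 46 from 29 to 99 mm above the foot (grip it there), below it a grey foot of diameter 34 (28 at its chamfered end) with three lugs at 120 degrees, one along its own +x: 6 mm wide, 5 high, undersides 6 mm above the foot, reaching out 25 mm. Origin: centre of the foot, z up. Either full (about 0.25 kg) or spent (0.08 kg); both look alike.
- balance: Green equal-arm bench balance, base 85 x 300 mm, origin under its centre, beam along its y axis. A fixed brass weight (0.15 kg) stands on the pan at -y, 110 mm from the centre; the pan at +y is free. Delicate: set things on it gently, far below 20 N.
- pan (a point): Centre of the free pan's upper face, an aluminium disc of diameter 100 mm with a 2 mm rim, always level. Empty it is at its upper stop, about 0.10 m above the worktop; under a full cartridge it sinks 24 mm within about a second.
- beam (a joint): Tilt of the beam, rad: about -0.11 with the free pan up (brass weight heavier), about +0.11 with the free pan down (cartridge heavier).
- feeder: Fixed glue feeder, base plate 110 x 88 mm, upright bayonet socket of diameter 69; origin under the socket's axis. Its steel collar has three slots 10 mm wide at 120 degrees for the lugs, one along the feeder's +x give or take 0.4 rad: the collar may be swivelled that far and its angle is not measured. It turns only stiffly (0.3 N m).
- mouth (a point): Centre of the collar's upper face, 60 mm above the feeder's underside, bore 37.6 mm; axes as the feeder. The cartridge enters upright, foot down. Off the slots its lugs rest on the rim (foot 6 mm below this point): press lightly, about 5 N, and turn to feel for the slots; over them it drops 4 mm freely. Keep all forces on it well under 40 N.
- valve_stop (a point): Lowest point of the cartridge's foot, 20 mm below the mouth. The valve spring meets the foot 10 mm below the mouth with 5.5 N, growing to 8.5 N here (damped: push slowly). With its foot 0 to 2 mm above this point the cartridge turns clockwise (seen from above): after 0.62 rad from mid slot its lugs lie under their notches, just after that they meet a stop.
- seat (a point): Where the foot's centre is when the cartridge is locked: 14 mm below the mouth. Let go after the turn, the spring lifts the lugs at least 3 mm up into their notches and it stays here; let go unturned, it is pushed out again.
- tray: Fixed open plywood tray for spent cartridges, 150 x 150 mm outside, 42 mm high, walls and floor 9 mm; origin under its centre.
- screw_tin: Open round tin of screws, diameter 74, 34 mm high: bystander.
- tape_measure: Tape measure 36 x 78 x 63 mm: bystander.
- glue_bottle: Glue bottle, diameter 63, 188 mm tall: bystander.

How it is judged:
On the way:
1. one cartridge stands on the free pan, released and at rest, and the beam has settled (((horizontal distance between cartridge_a and pan below 0.035 m and z of cartridge_a in the frame of pan between -0.004 and 0.004 m and angle between cartridge_a's own z axis and vertical below 0.12 rad and linear speed of cartridge_a below 0.01 m/s and contact force between the fingers and cartridge_a below 0.1 N and contact force between the arm and balance below 0.1 N) or (horizontal distance between cartridge_b and pan below 0.035 m and z of cartridge_b in the frame of pan between -0.004 and 0.004 m and angle between cartridge_b's own z axis and vertical below 0.12 rad and linear speed of cartridge_b below 0.01 m/s and contact force between the fingers and cartridge_b below 0.1 N and contact force between the arm and balance below 0.1 N)) and velocity of joint beam between -0.03 and 0.03 rad/s), for 0.4 s.
At the end, for the whole second after the job is handed in: One cartridge is locked upright in the feeder, its foot 44.5 to 47.8 mm above the feeder's underside and within 4 mm of the socket's axis. The other is inside the tray and is the spent one (weighs on it with less than 1.6 N; a full one with 2.5 N). Both at rest (((horizontal distance between cartridge_a and mouth below 0.004 m and z of cartridge_a in the frame of feeder between 0.0445 and 0.0478 m and angle between cartridge_a's own z axis and vertical below 0.1 rad and linear speed of each of cartridge_a, cartridge_b below 0.01 m/s and x of cartridge_b in the frame of tray between -0.066 and 0.066 m and y of cartridge_b in the frame of tray between -0.066 and 0.066 m and z of cartridge_b in the frame of tray below 0.04 m and contact force between cartridge_b and tray below 1.6 N) or (horizontal distance between cartridge_b and mouth below 0.004 m and z of cartridge_b in the frame of feeder between 0.0445 and 0.0478 m and angle between cartridge_b's own z axis and vertical below 0.1 rad and linear speed of each of cartridge_b, cartridge_a below 0.01 m/s and x of cartridge_a in the frame of tray between -0.066 and 0.066 m and y of cartridge_a in the frame of tray between -0.066 and 0.066 m and z of cartridge_a in the frame of tray below 0.04 m and contact force between cartridge_a and tray below 1.6 N))); the robot touches nothing.
It fails at once if the feeder is forced: more than 40 N between a cartridge and the feeder (contact force between any of cartridge_a, cartridge_b and feeder above 40 N).
It fails at once if the balance is loaded roughly: more than 20 N on it (contact force between anything else and balance above 20 N).
It fails at once if a bystander is disturbed (moved more than 30 mm) (distance of any of screw_tin, tape_measure, glue_bottle from where it was at the start of the episode above 0.03 m).
It also fails if it takes over 72 s, if anything falls off the work surface, if the arm or the gripper's body presses on something with over 40 N, if the wrist force passes 120 N, or if a joint passes its speed limit or range.

## Robot

A 7-joint arm with a two-finger parallel gripper is mounted at the origin on a cart in front of the work surface, level with it; the furniture and walls round the work are solid. World frame = base frame: x ahead of the robot, y to its left, z up, the work surface at z = 0. Lengths are in m, angles in rad, forces in N, time in s.
With the tool pointing down it reaches from about 0.425 to 0.825 m from the base axis. Payload 3.6 kg.
Tool frame: the origin (TCP) lies midway between the tips of the shut fingers; the grasp point (between the pads) lies 19 mm behind it; z points along the fingers, y is the line along which they close (so a half turn about z gives the same grasp; the last joint's range is limited). The gripper opens to 93 mm and grips with 3 to 60 N. Pads are 15 mm wide; open, the fingers measure 128 mm over their backs; the gripper's body (75 mm by 188 mm) begins 65 mm behind the grasp point.
Start: joints at [1.262, 0.615, -0.013, 1.423, 0.008, 1.103, -0.04], TCP at [0.181, -0.624, 0.183] pointing down, gripper open.
Joint ranges: [-3.12, 3.12], [-0.3, 2.06], [-1.34, 1.32], [0.26, 2.42], [-1.36, 4.5], [0.01, 1.98], [-2.84, 2.84]. Speed limits (rad/s): [2.79, 2.79, 3.14, 3.14, 3.14, 3.14, 3.14].

## Interface

Orientations are given as [roll, pitch, yaw] about the fixed x, y, z axes, in that order (R = Rz(yaw) Ry(pitch) Rx(roll)).
In Python, from station import ctrl, camera, get_calibration, models gives the robot as it stands. The module is installed in compiled form; this text tells all that it offers.
- The arm moves only by the shell command python3 -m handwheel 'ROWS'. ROWS is JSON, a list of rows, each a list of 3 entries, a list of its own where there are three numbers: the shift along the tool's x, y, z normalised to -1 to 1, where 1 is 0.3 m, then the turn about the tool's z normalised to -1 to 1, where 1 is pi rad, then the gripper command: -1 is shut, 1 is fully open, values between are in proportion. In form: [[[tx, ty, tz], spin, claw], ...]. A call has 1 to 10 rows; each row is the pose to reach, as a shift and turn from the pose commanded when the call began, along the tool's axes at that moment, turning the shorter way round; what a row does not reach only later rows make up. A row lasts 1/8 s, in which the tool goes at most 62.5 mm and 10.7 degrees, less where a joint would pass 70% of its speed; a pose out of reach is approached as far as the arm can. A call with a number of a shift or a turn outside -1 to 1 is refused whole. A call with a gripper value outside its range is refused whole. The fingers move at their own pace and stop on an object; the grip force is fixed at half the most. Time passes only in rows, so rows that repeat a pose let the fingers close. It gives the time, the measured TCP pose, the force, the opening and the grip force at its end, in the units of the state.
- ctrl.observe(): the state, without advancing time (a new reading comes with each control period).
- camera(name): name is "scene" or "top" or "wrist"; returns the picture (420x560x3 uint8, red, green, blue); there is no depth.
- get_calibration(name): a dict with "fx", "fy", "cx", "cy" (pixels), "rvec" (rotation vector, rad) and "tvec" (3), from world to camera coordinates, as OpenCV has them; the wrist camera has in their place "hand_eye" (4x4, takes a point from camera to tool coordinates, whose origin is the TCP and whose axes are the flange's). Camera axes: x right, y down, z forward; pixel columns grow to the right and rows downward; lengths in m; the calibration is good to about 2 mm. A picture is of the moment at which its call begins: read the wrist's pose just before it. get_calibration takes no time and is no camera call.
- ctrl.sign_off(): hands the job in; it is judged then, once.
Trained networks look in the newest picture that a camera, given by its name, has taken for a name from the list of things; names that differ only in an ending like _2 or _b are one class to them, and where a whole thing is asked for, a point or a joint stands for the part that bears it (a point fixed in the world has none). Each returns a list of dicts, best first, with "p" (0 to 1); they miss things now and then, are a little off and sometimes report something else, mostly with a low value. They report only what shows in the picture. A call takes as long as a camera call.
- models.outline_of(camera, thing): "pixels" (420x560 bool, what is visible of it).
- models.landmark_of(camera, thing): "centre" ([x, y, z] in m, in world coordinates, good to about 4 mm: a listed point, or the origin of a listed thing).
The state is a dict: "time": time; "q": joint angles; "joint_velocities": joint speeds; "joint_torque": joint torques, N m; "eef_pos": TCP position; "tcp_rot": TCP orientation; "wrist_force": force on the tool from outside, world axes, zero at the start; "torque": the same for the moment, N m; "finger_gap": opening from 0.0 (shut) to 1.0 (fully open); "grip_force": force on a finger pad.
Only numpy, scipy, OpenCV 4.12 (cv2) and the standard library are available. Lean on these libraries where they do the work, as an engineer would, in place of code of your own. Each camera call takes 0.05 s, during which the arm holds its last target. There are 200 camera calls.

## Working session

There is one attempt and no reset: what is moved stays moved. The work goes in short steps, Python scripts to look and compute and a shell command to move; the robot and the scene stay as the last step left them, time stands still between calls to the robot, and variables do not carry over. Pictures are saved under pics/ and viewed, at most 10 in all, crops included, and the job is handed in when it is done.

```bash
mkdir -p pics; cat > h.py <<'E'
from station import ctrl,camera,get_calibration,models
import numpy as np,cv2
from scipy.spatial.transform import Rotation as R
def lm(c,names):
    for n in names:
        for d in models.landmark_of(c,n)[:3]:
            if d['p']>.2: print(c,n,round(d['p'],2),np.round(d['centre'],4))
def st():
    s=ctrl.observe(); print({k:np.round(s[k],3).tolist() for k in ('time','eef_pos','tcp_rot','wrist_force','torque','finger_gap','grip_force')},'q7',round(s['q'][6],2)); return s
def rot(s):
    a=np.array(s['tcp_rot']); return R.from_euler('xyz',a).as_matrix() if a.size==3 else a
def to(x,y,z,yaw=None):
    s=ctrl.observe(); M=rot(s); d=M.T@(np.array([x,y,z])-s['eef_pos'])
    print('shift',np.round(d/.3,4))
def save(c,f):
    im=camera(c); cv2.imwrite('pics/'+f,im[:,:,::-1]); return im
E
python3 - <<'E'
from h import *
s=st(); print(np.round(rot(s),2).tolist())
save('scene','s0.png'); save('top','t0.png')
for c in('top','scene'): lm(c,['cartridge_a','balance','pan','feeder','mouth','tray','screw_tin','tape_measure','glue_bottle'])
a=np.hstack([cv2.imread('pics/s0.png'),cv2.imread('pics/t0.png')]);cv2.imwrite('pics/c0.png',cv2.resize(a,(800,300)))
E
```

```text
{'time': 0.0, 'eef_pos': [0.181, -0.623, 0.182], 'tcp_rot': [-3.139, 0.0, 0.282], 'wrist_force': [-0.036, -0.691, 0.602], 'torque': [0.031, -0.051, -0.042], 'finger_gap': 1.002, 'grip_force': 0.0} q7 -0.04
[[0.96, 0.28, -0.0], [0.28, -0.96, 0.0], [-0.0, -0.0, -1.0]]
top cartridge_a 0.79 [4.797e-01 9.040e-02 2.000e-04]
top cartridge_a 0.74 [ 0.4719 -0.076  -0.002 ]
top balance 0.61 [ 0.6458 -0.0021 -0.0016]
top pan 0.9 [0.653  0.1089 0.1017]
top feeder 0.92 [0.5025 0.2307 0.0021]
top mouth 0.96 [0.5018 0.2239 0.0583]
top tray 0.65 [ 0.5434 -0.2853  0.0035]
top screw_tin 0.95 [ 0.7004 -0.2682 -0.0029]
top screw_tin 0.27 [ 0.644  -0.0034  0.0009]
top tape_measure 0.56 [0.3967 0.2016 0.    ]
scene cartridge_a 0.91 [ 0.4771  0.0878 -0.0058]
scene cartridge_a 0.77 [ 0.4774 -0.0786  0.0008]
scene feeder 0.95 [ 0.5062  0.2315 -0.0012]
scene mouth 0.84 [0.5077 0.2286 0.0599]
scene tray 0.9 [ 0.5478 -0.2856 -0.002 ]
scene screw_tin 0.92 [ 0.7044 -0.2737  0.0034]
scene tape_measure 0.69 [0.3928 0.1987 0.0027]
scene tape_measure 0.34 [0.6524 0.1047 0.0994]
scene glue_bottle 0.59 [ 6.712e-01  2.711e-01 -4.000e-04]
```

View pics/t0.png

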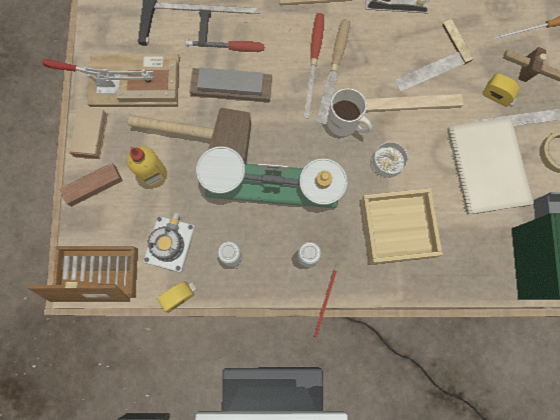

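View pics/s0.png

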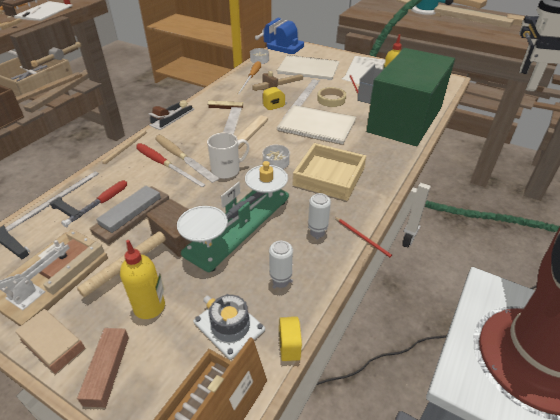

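Top view: cartridges at about px (228,255) and (308,254), feeder (165,242), free pan (220,170), tray (402,226). The networks agree with this. In the scene view the drawer box stands close beside the feeder, at px (210,390). I'll start with the right-hand cartridge at y = -0.077.

```bash
python3 -m handwheel '[[[0.73,-0.74,0.0],-0.3,1],[[0.73,-0.74,0.0],-0.3,1],[[0.73,-0.74,0.0],-0.3,1],[[0.73,-0.74,0.0],-0.3,1],[[0.73,-0.74,0.0],-0.3,1],[[0.73,-0.74,0.0],-0.3,1]]'
python3 -c "
from h import *
st();to(.475,-.077,.2)"
```

```text
time: 1.75
eef_pos: [0.3326, -0.3453, 0.1839]
tcp_rot: [3.14, -0.002, 1.235]
wrist_force: [0.7, -1.1, -0.1]
finger_gap: 1.0
grip_force: 0.0
{'time': 1.75, 'eef_pos': [0.333, -0.345, 0.184], 'tcp_rot': [3.14, -0.002, 1.235], 'wrist_force': [0.678, -1.144, -0.059], 'torque': [-0.073, -0.018, 0.027], 'finger_gap': 1.0, 'grip_force': 0.0} q7 0.27
shift [ 1.0009  0.1539 -0.0513]
```

```bash
python3 -m handwheel '[[[1,0.154,-0.05],0,1],[[1,0.154,-0.05],0,1],[[1,0.154,-0.05],0,1],[[1,0.154,-0.05],0,1],[[1,0.154,-0.05],0,1],[[1,0.154,-0.05],0,1]]'
cat >> h.py <<'E'
def ray(u,v,z,s):
    c=get_calibration('wrist');H=np.array(c['hand_eye']);M=rot(s)
    d=M@(H[:3,:3]@np.array([(u-c['cx'])/c['fx'],(v-c['cy'])/c['fy'],1])); o=np.array(s['eef_pos'])+M@H[:3,3]
    return o+d*(z-o[2])/d[2]
def proj(p,s):
    c=get_calibration('wrist');H=np.array(c['hand_eye']);M=rot(s)
    q=H[:3,:3].T@(M.T@(np.array(p)-s['eef_pos'])-H[:3,3]); return c['fx']*q[0]/q[2]+c['cx'],c['fy']*q[1]/q[2]+c['cy']
E
python3 - <<'E'
from h import *
s=st(); save('wrist','w1.png'); lm('wrist',['cartridge_a'])
print(np.round(get_calibration('wrist')['hand_eye'],3).tolist())
E
```

```text
time: 2.5
eef_pos: [0.4771, -0.0798, 0.1987]
tcp_rot: [3.14, -0.003, 1.231]
wrist_force: [0.5, -0.8, -0.3]
finger_gap: 1.001
grip_force: 0.0
{'time': 2.5, 'eef_pos': [0.477, -0.08, 0.199], 'tcp_rot': [3.14, -0.003, 1.231], 'wrist_force': [0.493, -0.773, -0.258], 'torque': [-0.091, -0.041, -0.037], 'finger_gap': 1.001, 'grip_force': 0.0} q7 -0.4
wrist cartridge_a 0.67 [ 0.476  -0.0794  0.0029]
wrist cartridge_a 0.57 [ 0.4767  0.0832 -0.0012]
[[0.001, -0.961, -0.278, 0.078], [1.0, 0.001, 0.0, -0.0], [-0.0, -0.278, 0.961, -0.202], [0.0, 0.0, 0.0, 1.0]]
```

View pics/w1.png

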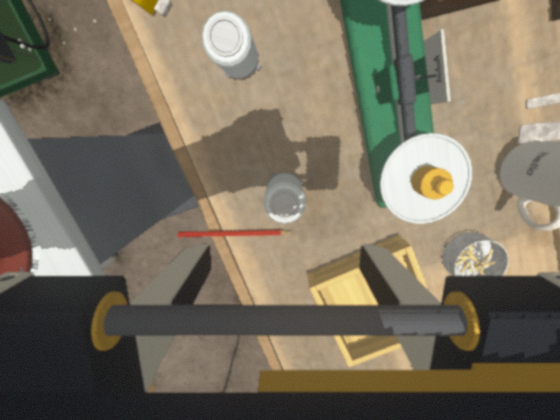

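The wrist view shows the cartridge at px (285,197), straight under the tool. I'll descend and grip twice at different yaws, so it is centred both ways.

```bash
python3 -m handwheel '[[[0,0,0.2],0,1],[[0,0,0.4],0,1],[[0,0,0.493],0,1],[[0,0,0.493],0,1],[[0,0,0.493],0,-0.3],[[0,0,0.493],0,-0.3],[[0,0,0.493],0,-0.3],[[0,0,0.493],0,-0.3],[[0,0,0.493],0,1],[[0,0,0.493],0,1]]'
python3 -m handwheel '[[[0,0,0],-0.4,1],[[0,0,0],-0.4,1],[[0,0,0],-0.4,1],[[0,0,0],-0.4,1],[[0,0,0],-0.4,1],[[0,0,0],-0.4,1],[[0,0,0],-0.4,1],[[0,0,0],-0.4,-0.3],[[0,0,0],-0.4,-0.3],[[0,0,0],-0.4,-0.3]]'
python3 -m handwheel '[[[0,0,0],0,-0.3],[[0,0,0],0,-0.3]]'
python3 - <<'E'
from h import *
s=st();to(.475,-.08,.23);to(.652,.108,.23)
E
```

```text
time: 3.85
eef_pos: [0.4747, -0.0836, 0.0503]
tcp_rot: [-3.142, -0.0, 1.224]
wrist_force: [0.0, -0.2, -0.2]
finger_gap: 0.787
grip_force: 0.0
time: 5.1
eef_pos: [0.4747, -0.0837, 0.0503]
tcp_rot: [-3.141, 0.0, 2.48]
wrist_force: [-0.2, 0.0, 0.0]
finger_gap: 0.727
grip_force: 0.0
time: 5.35
eef_pos: [0.4749, -0.0836, 0.0504]
tcp_rot: [3.141, 0.0, 2.481]
wrist_force: [0.0, -0.2, -0.0]
finger_gap: 0.514
grip_force: 0.1
{'time': 5.35, 'eef_pos': [0.475, -0.084, 0.05], 'tcp_rot': [3.141, 0.0, 2.481], 'wrist_force': [0.01, -0.181, -0.035], 'torque': [0.062, -0.138, -0.009], 'finger_gap': 0.514, 'grip_force': 0.075} q7 0.41
shift [ 0.0068  0.0098 -0.5988]
shift [-0.0744  0.8666 -0.5985]
```

```bash
python3 -m handwheel '[[[0,0,0],0,-1],[[0,0,0],0,-1],[[0,0,0],0,-1],[[0,0,-0.3],0,-1],[[0,0,-0.6],0,-1],[[-0.035,0.433,-0.6],0,-1],[[-0.074,0.867,-0.6],0,-1],[[-0.074,0.867,-0.6],0,-1],[[-0.074,0.867,-0.6],0,-1],[[-0.074,0.867,-0.6],0,-1]]'
python3 - <<'E'
from h import *
s=st();lm('top',['pan','cartridge_a']);lm('scene',['pan']);lm('wrist',['pan','cartridge_a'])
E
```

```text
time: 6.6
eef_pos: [0.6525, 0.1129, 0.2297]
tcp_rot: [3.139, -0.003, 2.486]
wrist_force: [-0.7, 0.3, -0.6]
finger_gap: 0.486
grip_force: 29.9
{'time': 6.6, 'eef_pos': [0.652, 0.113, 0.23], 'tcp_rot': [3.139, -0.003, 2.486], 'wrist_force': [-0.667, 0.307, -0.643], 'torque': [-0.033, -0.081, 0.022], 'finger_gap': 0.486, 'grip_force': 29.854} q7 0.34
top pan 0.9 [0.653  0.1089 0.1017]
top cartridge_a 0.79 [4.797e-01 9.040e-02 2.000e-04]
top cartridge_a 0.74 [ 0.4719 -0.076  -0.002 ]
wrist cartridge_a 0.67 [ 0.476  -0.0794  0.0029]
wrist cartridge_a 0.57 [ 0.4767  0.0832 -0.0012]
```

```bash
python3 -m handwheel '[[[-0.008,-0.01,0.15],0,-1],[[-0.008,-0.01,0.235],0,-1],[[-0.008,-0.01,0.245],0,-1],[[-0.008,-0.01,0.25],0,-1],[[-0.008,-0.01,0.25],0,-1],[[-0.008,-0.01,0.255],0,-1],[[-0.008,-0.01,0.26],0,-1],[[-0.008,-0.01,0.26],0,-1]]'
python3 - <<'E'
from h import *
s=st();save('scene','s1.png');lm('scene',['pan','cartridge_a'])
im=cv2.imread('pics/s1.png')[110:310,140:340];cv2.imwrite('pics/s1c.png',cv2.resize(im,(600,600),interpolation=2))
E
```

```text
time: 7.85
eef_pos: [0.6521, 0.1044, 0.1526]
tcp_rot: [3.141, 0.0, 2.481]
wrist_force: [0.5, -0.1, 0.7]
finger_gap: 0.483
grip_force: 29.9
{'time': 7.85, 'eef_pos': [0.652, 0.104, 0.153], 'tcp_rot': [3.141, 0.0, 2.481], 'wrist_force': [0.528, -0.125, 0.708], 'torque': [0.019, -0.157, 0.005], 'finger_gap': 0.483, 'grip_force': 29.861} q7 0.3
scene pan 0.73 [0.6476 0.1035 0.1019]
scene pan 0.58 [ 0.4783  0.0873 -0.0029]
scene pan 0.37 [0.6693 0.2684 0.0008]
scene cartridge_a 0.76 [0.6544 0.1084 0.0981]
scene cartridge_a 0.74 [ 0.477   0.0874 -0.0052]
```

View pics/s1c.png

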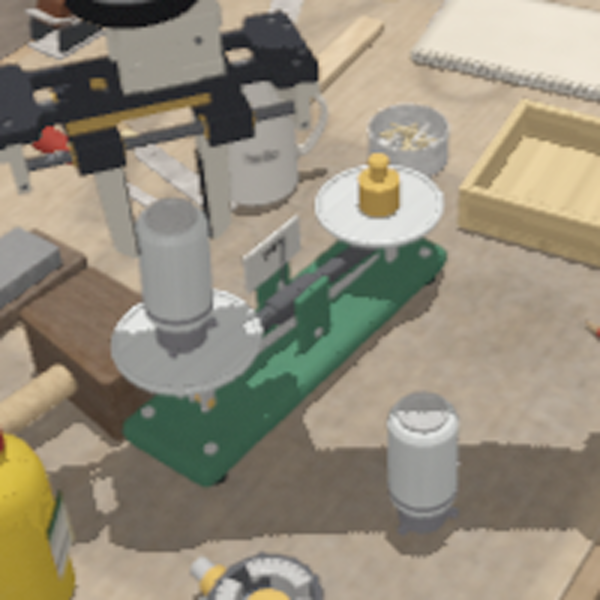

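The crop shows the cartridge (crop px (175,330)) standing on the free pan, and the force has gone from -0.6 to +0.7 N, so it has touched down. I'll release and wait.

```bash
python3 -m handwheel '[[[0,0,0],0,0.3],[[0,0,0],0,0.6],[[0,0,0],0,0.8],[[0,0,0],0,0.8],[[0,0,0],0,0.8],[[0,0,0],0,0.8],[[0,0,0],0,0.8],[[0,0,0],0,0.8],[[0,0,0],0,0.8],[[0,0,0],0,0.8]]'
python3 -m handwheel '[[[0,0,0],0,0.8],[[0,0,0],0,0.8],[[0,0,0],0,0.8],[[0,0,0],0,0.8],[[0,0,0],0,0.8],[[0,0,0],0,0.8]]'
python3 - <<'E'
from h import *
s=st();save('scene','s2.png');lm('scene',['pan','cartridge_a'])
im=cv2.imread('pics/s2.png')[110:310,140:340];cv2.imwrite('pics/s2c.png',cv2.resize(im,(600,600),interpolation=2))
E
```

```text
time: 9.25
eef_pos: [0.6519, 0.1042, 0.1523]
tcp_rot: [3.142, -0.0, 2.481]
wrist_force: [-0.3, -0.4, -0.1]
finger_gap: 0.902
grip_force: 0.0
time: 10.0
eef_pos: [0.6519, 0.1042, 0.1523]
tcp_rot: [3.142, -0.0, 2.481]
wrist_force: [-0.2, 0.0, -0.0]
finger_gap: 0.904
grip_force: 0.0
{'time': 10.0, 'eef_pos': [0.652, 0.104, 0.152], 'tcp_rot': [3.142, -0.0, 2.481], 'wrist_force': [-0.205, 0.024, -0.034], 'torque': [-0.012, -0.105, -0.039], 'finger_gap': 0.904, 'grip_force': 0.0} q7 0.3
scene pan 0.57 [0.6485 0.1022 0.1016]
scene cartridge_a 0.84 [ 0.4761  0.0886 -0.0063]
scene cartridge_a 0.55 [0.6519 0.1081 0.1038]
```

View pics/s2c.png

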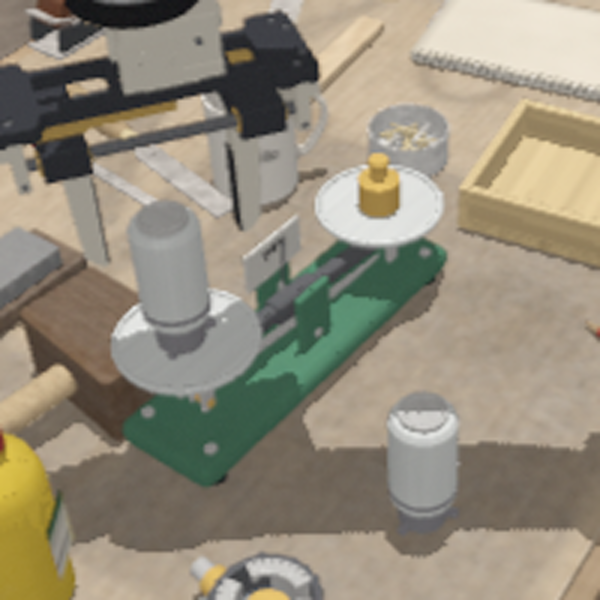

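```bash
python3 - <<'E'
from h import *
c=get_calibration('scene');K=np.array([[c['fx'],0,c['cx']],[0,c['fy'],c['cy']],[0,0,1]])
for b in([.652,.108,.1023],[.476,.088,0.]):
    p=np.array([b,[b[0],b[1],b[2]+.108]]);q=cv2.projectPoints(p,np.array(c['rvec']),np.array(c['tvec']),K,None)[0].reshape(-1,2);print(np.round((q-[140,110])*3))
im=camera('scene')
for d in models.outline_of('scene','cartridge_a')[:3]:
    v,u=np.nonzero(d['pixels']); 
    rows=[(int((r-110)*3),round((u[v==r].mean()-140)*3,1)) for r in range(v.min()+3,v.max()-2,4)]
    print(d['p'],rows)
E
```

```text
[[185. 341.]
 [165. 216.]]
[[425. 521.]
 [425. 413.]]
0.87 [(402, np.float64(423.0)), (414, np.float64(423.0)), (426, np.float64(423.0)), (438, np.float64(420.0)), (450, np.float64(420.0)), (462, np.float64(420.0)), (474, np.float64(420.0)), (486, np.float64(420.0)), (498, np.float64(420.0)), (510, np.float64(424.5)), (522, np.float64(418.5))]
0.8 [(210, np.float64(162.0)), (222, np.float64(162.0)), (234, np.float64(162.0)), (246, np.float64(165.0)), (258, np.float64(166.5)), (270, np.float64(169.5)), (282, np.float64(169.5)), (294, np.float64(171.0)), (306, np.float64(174.0)), (318, np.float64(177.0)), (330, np.float64(178.5)), (342, np.float64(178.5))]
```

Measured against the calibration, the cartridge stands upright and the pan stays up, so this one is spent. I'll regrip it and carry it to the tray.

```bash
python3 -m handwheel '[[[0,0,0],0,-1],[[0,0,0],0,-1],[[0,0,0],0,-1],[[0,0,0],0,-1],[[0,0,0],0,-1],[[0,0,0],0,-1],[[0,0,-0.05],0,-1],[[0,0,-0.26],0,-1],[[-0.08,-0.19,-0.26],0,-1],[[-0.16,-0.38,-0.26],0,-1]]'
python3 -c "
from h import *
st();to(.546,-.2855,.23);save('top','t1.png');lm('top',['tray'])"
```

```text
time: 11.5
eef_pos: [0.6202, -0.0156, 0.2323]
tcp_rot: [3.14, 0.003, 2.483]
wrist_force: [-0.1, -1.5, -1.7]
finger_gap: 0.487
grip_force: 29.9
{'time': 11.5, 'eef_pos': [0.62, -0.016, 0.232], 'tcp_rot': [3.14, 0.003, 2.483], 'wrist_force': [-0.123, -1.532, -1.742], 'torque': [-0.137, -0.237, 0.019], 'finger_gap': 0.487, 'grip_force': 29.856} q7 0.51
shift [-0.3548 -0.8629  0.0069]
top tray 0.75 [ 5.430e-01 -2.864e-01  4.000e-04]
```

```bash
python3 -m handwheel '[[[-0.36,-0.86,0],0,-1],[[-0.36,-0.86,0],0,-1],[[-0.36,-0.86,0],0,-1],[[-0.36,-0.86,0],0,-1],[[-0.36,-0.86,0],0,-1],[[-0.36,-0.86,0.2],0,-1],[[-0.36,-0.86,0.4],0,-1],[[-0.36,-0.86,0.55],0,-1],[[-0.36,-0.86,0.56],0,-1],[[-0.36,-0.86,0.565],0,-1]]'
python3 -c "
from h import *
st()"
```

```text
time: 12.85
eef_pos: [0.5484, -0.2854, 0.0627]
tcp_rot: [3.14, 0.003, 2.481]
wrist_force: [0.0, -0.4, -0.1]
finger_gap: 0.486
grip_force: 29.8
{'time': 12.85, 'eef_pos': [0.548, -0.285, 0.063], 'tcp_rot': [3.14, 0.003, 2.481], 'wrist_force': [0.035, -0.371, -0.11], 'torque': [-0.018, -0.159, -0.014], 'finger_gap': 0.486, 'grip_force': 29.81} q7 0.83
```

```bash
python3 -m handwheel '[[[0,0,0.005],0,-1],[[0,0,0.01],0,-1],[[0,0,0.01],0,0],[[0,0,0.01],0,0.3],[[0,0,0.01],0,0.8],[[0,0,0.01],0,0.8],[[0,0,0.01],0,0.8],[[0,0,-0.2],0,0.8],[[0,0,-0.4],0,0.8],[[0,0,-0.6],0,0.8]]'
python3 -c "
from h import *
st();to(.4765,.0865,.24)
save('wrist','w2.png');lm('wrist',['cartridge_a','tray'])"
```

```text
time: 14.1
eef_pos: [0.5466, -0.2851, 0.2427]
tcp_rot: [3.141, -0.0, 2.481]
wrist_force: [1.0, -1.0, -0.5]
finger_gap: 0.898
grip_force: 0.0
{'time': 14.1, 'eef_pos': [0.547, -0.285, 0.243], 'tcp_rot': [3.141, -0.0, 2.481], 'wrist_force': [0.97, -0.974, -0.506], 'torque': [0.02, -0.198, -0.022], 'finger_gap': 0.898, 'grip_force': 0.0} q7 0.96
shift [0.9445 0.8349 0.0092]
wrist cartridge_a 0.38 [ 0.5407 -0.287   0.0026]
wrist tray 0.82 [ 5.401e-01 -2.840e-01 -4.000e-04]
```

View pics/w2.png

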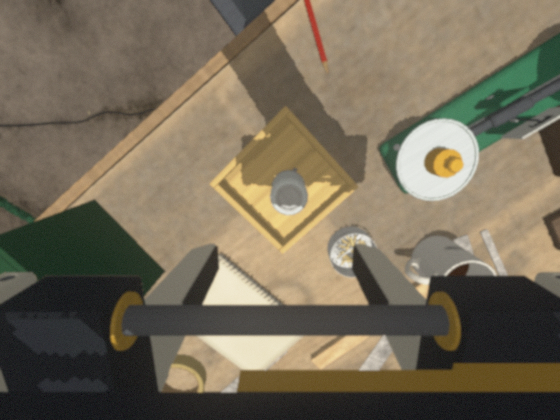

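The spent cartridge is upright in the middle of the tray, at px (288,190). Now the full one.

```bash
python3 -m handwheel '[[[0.945,0.835,0.01],0,0.9],[[0.945,0.835,0.01],0,0.9],[[0.945,0.835,0.01],0,0.9],[[0.945,0.835,0.01],0,0.9],[[0.945,0.835,0.01],0,0.9],[[0.945,0.835,0.01],0,0.9],[[0.945,0.835,0.01],0,0.9],[[0.945,0.835,0.01],0,0.9]]'
python3 -c "
from h import *
s=st();save('wrist','w3.png');lm('wrist',['cartridge_a','mouth','feeder'])
to(.4765,.0865,.051)"
```

```text
time: 15.25
eef_pos: [0.4761, 0.0855, 0.2366]
tcp_rot: [-3.139, -0.001, 2.481]
wrist_force: [0.9, -0.1, -0.7]
finger_gap: 0.951
grip_force: 0.0
{'time': 15.25, 'eef_pos': [0.476, 0.086, 0.237], 'tcp_rot': [-3.139, -0.001, 2.481], 'wrist_force': [0.851, -0.059, -0.705], 'torque': [-0.036, -0.13, 0.061], 'finger_gap': 0.951, 'grip_force': 0.0} q7 0.3
wrist mouth 0.7 [0.5021 0.2322 0.0402]
wrist mouth 0.67 [0.505  0.2312 0.0616]
wrist feeder 0.73 [0.5082 0.2254 0.0018]
shift [0.0053 0.0054 0.6204]
```

```bash
python3 -m handwheel '[[[0.003,0.003,0.2],0,0.9],[[0.003,0.003,0.4],0,0.9],[[0.003,0.003,0.6],0,0.9],[[0.003,0.003,0.62],0,0.9],[[0.003,0.003,0.62],0,-1],[[0.003,0.003,0.62],0,-1],[[0.003,0.003,0.62],0,-1],[[0.003,0.003,0.62],0,-1],[[0.003,0.003,0.62],0,-1],[[0.003,0.003,0.62],0,-1]]'
python3 -m handwheel '[[[0,0,0],0,0.6],[[0,0,0],0,0.6],[[0,0,0],0,0.6],[[0,0,0],0.4,0.6],[[0,0,0],0.4,0.6],[[0,0,0],0.4,0.6],[[0,0,0],0.4,0.6],[[0,0,0],0.4,0.6],[[0,0,0],0.4,0.6],[[0,0,0],0.4,0.6]]'
python3 -m handwheel '[[[0,0,0],0,-1],[[0,0,0],0,-1],[[0,0,0],0,-1],[[0,0,0],0,-1],[[0,0,0],0,-1],[[0,0,-0.1],0,-1],[[0,0,-0.25],0,-1],[[0,0,-0.25],0,-1]]'
python3 - <<'E'
from h import *
s=st();to(.505,.23,.135)
save('top','t2.png');lm('top',['mouth','feeder']);save('scene','s3.png');lm('scene',['mouth','feeder']);save('wrist','w4.png');lm('wrist',['mouth','feeder'])
E
```

```text
time: 16.7
eef_pos: [0.4769, 0.0878, 0.0523]
tcp_rot: [3.141, 0.001, 2.481]
wrist_force: [-0.6, -1.7, 5.4]
finger_gap: 0.487
grip_force: 30.0
time: 17.95
eef_pos: [0.4764, 0.088, 0.0517]
tcp_rot: [-3.141, -0.0, 1.22]
wrist_force: [0.3, 0.6, -0.4]
finger_gap: 0.807
grip_force: 0.0
time: 18.95
eef_pos: [0.4785, 0.0885, 0.1292]
tcp_rot: [3.136, -0.004, 1.224]
wrist_force: [0.2, -0.3, -1.8]
finger_gap: 0.485
grip_force: 30.0
{'time': 18.95, 'eef_pos': [0.479, 0.089, 0.129], 'tcp_rot': [3.136, -0.004, 1.224], 'wrist_force': [0.207, -0.286, -1.789], 'torque': [-0.028, -0.114, 0.008], 'finger_gap': 0.485, 'grip_force': 29.974} q7 -0.84
shift [ 0.4736 -0.0771 -0.018 ]
top mouth 0.85 [0.5044 0.2257 0.0584]
top feeder 0.6 [0.5023 0.2279 0.0016]
scene mouth 0.77 [0.5044 0.2292 0.0593]
scene feeder 0.9 [0.5058 0.2261 0.0012]
scene feeder 0.3 [0.4734 0.0852 0.0711]
wrist mouth 0.84 [0.5046 0.2304 0.0583]
wrist feeder 0.89 [ 0.5069  0.2255 -0.001 ]
```

View pics/w4.png

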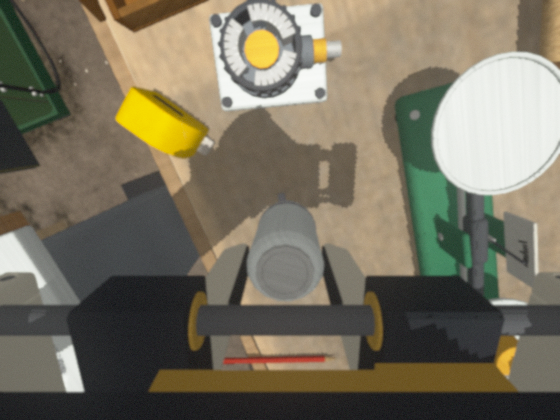

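The wrist view shows the cartridge gripped upright, the feeder socket around px (262,48), and a lug-like bump at px (283,197). Next is one enlarged crop of both, with the predicted circles drawn on it.

```bash
python3 - <<'E'
from h import *
s=ctrl.observe(); im=cv2.imread('pics/w4.png'); k=5
big=cv2.resize(im,None,fx=k,fy=k,interpolation=cv2.INTER_CUBIC)
c0=np.array([.5046,.2282,.06]);t=np.linspace(0,2*np.pi,120)
for r,col in((.0188,(255,0,255)),(.0345,(0,255,0))):
    P=np.array([proj(c0+[r*np.cos(a),r*np.sin(a),0],s) for a in t])
    for p in P[::2]: cv2.circle(big,tuple(int(round(v)) for v in (p+.5)*k),1,col,-1)
A=big[0:120*k,205*k:325*k] 
B=cv2.resize(im[180:225,260:310],(200,180),interpolation=cv2.INTER_CUBIC);C=np.zeros((600,800,3),np.uint8);C[:,:600]=A;C[:180,600:]=B
cv2.imwrite('pics/m.png',C)
print([np.round(proj(c0+[.03*np.cos(a),.03*np.sin(a),0],s)).tolist() for a in (0,1.57)])
print('mouth dirs; centre',np.round(proj(c0,s),1))
# lug tip predicted px for lug angle (tool frame)
M=rot(s);b=np.array(s['eef_pos'])+M@[0,0,.0515]
for a in range(-60,61,20):
    a_=np.deg2rad(a); print(a,np.round(proj(b-M@[0,0,.0085]+M@[.025*np.cos(a_),.025*np.sin(a_),0],s),1))
E
```

```text
[[294.0, 33.0], [246.0, 8.0]]
mouth dirs; centre [260.   47.3]
-60 [260.1 205.7]
-40 [266.4 198.3]
-20 [275.  193.4]
0 [284.9 191.7]
20 [294.8 193.4]
40 [303.4 198.3]
60 [309.6 205.7]
```

View pics/m.png

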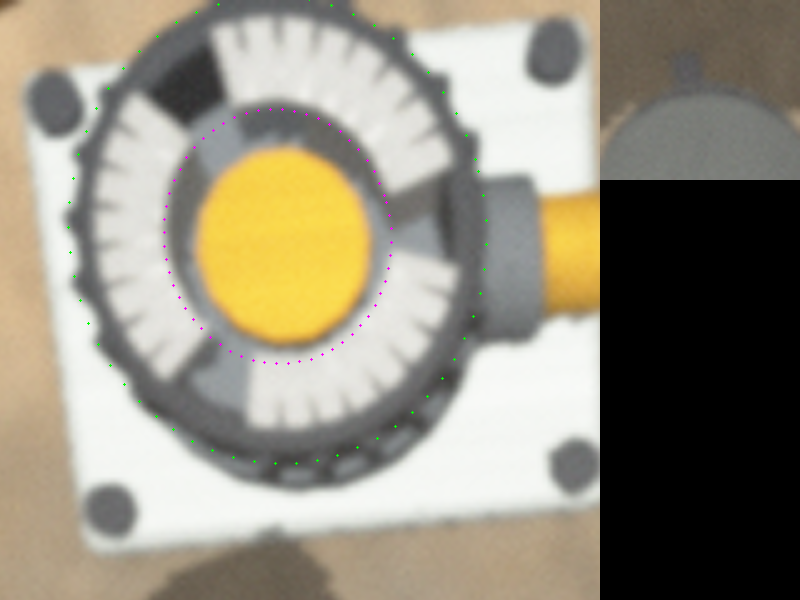

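The slots are visible: crop px (190,85), (430,225) and (215,385) round a centre near (280,230). The lug is visible too, about -8° from tool x. I'll fit the collar ring numerically for its centre and angle.

```bash
cat > fit.py <<'E'
from h import *
from scipy.optimize import minimize,differential_evolution
s=ctrl.observe(); im=cv2.imread('pics/w4.png').astype(int)
X=[];W=[]
for v in range(0,110):
    for u in range(205,325):
        X.append(ray(u,v,.06,s)[:2]);b=im[v,u];W.append(b.min()>150 and b.max()-b.min()<35)
X=np.array(X);W=np.array(W)
def f(p):
    d=X-p[:2];r=np.hypot(*d.T);a=np.arctan2(d[:,1],d[:,0])-p[2]
    dist=np.min([np.where(np.cos(a-k)>0,np.abs(r*np.sin(a-k)),9) for k in (0,2.0944,4.1888)],axis=0)
    sg=lambda t:1/(1+np.exp(-t/.0004))
    m=sg(r-.0188)*sg(p[3]-r)*sg(dist-.005); n=r<.033
    return np.mean((m-W)[n]**2)
r=differential_evolution(f,[(.495,.515),(.22,.238),(-.6,.6),(.026,.033)],seed=1,maxiter=60,popsize=10)
print(r.x.round(4),r.fun)
E
python3 fit.py
```

```text
Traceback (most recent call last):
  File "fit.py", line 7, in <module>
    X.append(ray(u,v,.06,s)[:2]);b=im[v,u];W.append(b.min()>150 and b.max()-b.min()<35)
             ~~~^^^^^^^^^^^
  File "h.py", line 18, in ray
    c=get_calibration('wrist');H=np.array(c['hand_eye']);M=rot(s)
ValueError: time passes only in moves, steps and waits
```

```bash
sed -i 's/^def ray/_c={}\ndef cal():\n    if not _c: _c.update(get_calibration("wrist"))\n    return _c\ndef ray/; s/c=get_calibration(.wrist.);H/c=cal();H/' h.py; python3 fit.py || python3 -c "from h import *;st()"
```

```text
[ 0.5052  0.2295 -0.2817  0.0303] 0.05735406092321143
```

```bash
python3 -c "
from h import *
st();to(.505,.229,.125)"
```

```text
{'time': 19.4, 'eef_pos': [0.476, 0.088, 0.126], 'tcp_rot': [-3.14, 0.001, 1.225], 'wrist_force': [0.406, 0.258, -2.14], 'torque': [-0.035, -0.106, 0.021], 'finger_gap': 0.485, 'grip_force': 29.974} q7 -0.84
shift [ 0.4759 -0.0689  0.0031]
```

```bash
python3 -m handwheel '[[[0.12,-0.017,-0.01],-0.05,-1],[[0.3,-0.04,-0.01],-0.125,-1],[[0.476,-0.069,-0.01],-0.125,-1],[[0.476,-0.069,-0.01],-0.125,-1],[[0.476,-0.069,-0.01],-0.125,-1],[[0.476,-0.069,-0.01],-0.125,-1]]'; python3 -c "
from h import *
st();to(.505,.229,.111)"
```

```text
time: 20.15
eef_pos: [0.5056, 0.227, 0.1294]
tcp_rot: [-3.141, 0.002, 1.614]
wrist_force: [0.5, -0.6, -1.9]
finger_gap: 0.485
grip_force: 30.0
{'time': 20.15, 'eef_pos': [0.506, 0.227, 0.129], 'tcp_rot': [-3.141, 0.002, 1.614], 'wrist_force': [0.479, -0.589, -1.899], 'torque': [-0.073, -0.085, 0.044], 'finger_gap': 0.485, 'grip_force': 29.975} q7 -0.74
shift [ 0.0069 -0.0015  0.0612]
```

```bash
python3 -m handwheel '[[[0.007,-0.001,0.03],0,-1],[[0.007,-0.001,0.05],0,-1],[[0.007,-0.001,0.06],0,-1],[[0.007,-0.001,0.066],0,-1],[[0.007,-0.001,0.07],0,-1],[[0.007,-0.001,0.073],0,-1],[[0.007,-0.001,0.073],0,-1]]'; python3 -c "
from h import *
st()"
```

```text
time: 21.02
eef_pos: [0.5049, 0.2311, 0.108]
tcp_rot: [-3.141, 0.0, 1.617]
wrist_force: [-0.9, -0.7, -0.3]
finger_gap: 0.486
grip_force: 30.0
{'time': 21.025, 'eef_pos': [0.505, 0.231, 0.108], 'tcp_rot': [-3.141, 0.0, 1.617], 'wrist_force': [-0.917, -0.658, -0.294], 'torque': [-0.264, 0.223, 0.011], 'finger_gap': 0.486, 'grip_force': 29.97} q7 -0.76
```

```bash
python3 -m handwheel '[[[-0.005,-0.002,0],0,-1],[[-0.005,-0.002,0.004],0,-1],[[-0.005,-0.002,0.008],0,-1],[[-0.005,-0.002,0.008],0,-1]]'; python3 -c "
from h import *
st()"
```

```text
time: 21.52
eef_pos: [0.5045, 0.2297, 0.1053]
tcp_rot: [-3.141, -0.0, 1.617]
wrist_force: [0.0, -0.6, -1.7]
finger_gap: 0.482
grip_force: 30.0
{'time': 21.525, 'eef_pos': [0.504, 0.23, 0.105], 'tcp_rot': [-3.141, -0.0, 1.617], 'wrist_force': [0.017, -0.594, -1.748], 'torque': [-0.108, 0.079, -0.027], 'finger_gap': 0.482, 'grip_force': 29.965} q7 -0.76
```

Free again and inside the bore. Lowering further to feel for the rim.

```bash
python3 -m handwheel '[[[0,0,0.003],0,-1],[[0,0,0.006],0,-1],[[0,0,0.009],0,-1],[[0,0,0.009],0,-1]]'; python3 -c "
from h import *
st()"
```

```text
time: 22.02
eef_pos: [0.5043, 0.2296, 0.1026]
tcp_rot: [-3.141, 0.0, 1.617]
wrist_force: [-1.5, -0.4, -1.6]
finger_gap: 0.482
grip_force: 30.0
{'time': 22.025, 'eef_pos': [0.504, 0.23, 0.103], 'tcp_rot': [-3.141, 0.0, 1.617], 'wrist_force': [-1.548, -0.395, -1.558], 'torque': [-0.115, 0.351, -0.085], 'finger_gap': 0.482, 'grip_force': 29.958} q7 -0.77
```

```bash
python3 -m handwheel '[[[0,-0.003,0.003],0,-1],[[0,-0.003,0.006],0,-1],[[0,-0.003,0.009],0,-1],[[0,-0.003,0.009],0,-1]]'; python3 -c "
from h import *
st()"
```

```text
time: 22.52
eef_pos: [0.5041, 0.2299, 0.1007]
tcp_rot: [3.141, -0.0, 1.617]
wrist_force: [-0.9, -0.3, 5.1]
finger_gap: 0.485
grip_force: 30.0
{'time': 22.525, 'eef_pos': [0.504, 0.23, 0.101], 'tcp_rot': [3.141, -0.0, 1.617], 'wrist_force': [-0.894, -0.284, 5.056], 'torque': [-0.196, 0.502, -0.078], 'finger_gap': 0.485, 'grip_force': 29.975} q7 -0.77
```

```bash
python3 -m handwheel '[[[0,0,0.002],0,-1],[[0,0,0.005],0,-1],[[0,0,0.008],0,-1],[[0,0,0.01],0,-1],[[0,0,0.01],0,-1]]'; python3 -c "
from h import *
st()"
```

```text
time: 23.15
eef_pos: [0.5041, 0.2299, 0.0976]
tcp_rot: [3.141, -0.001, 1.617]
wrist_force: [-2.1, -1.2, 5.6]
finger_gap: 0.482
grip_force: 30.0
{'time': 23.15, 'eef_pos': [0.504, 0.23, 0.098], 'tcp_rot': [3.141, -0.001, 1.617], 'wrist_force': [-2.061, -1.231, 5.554], 'torque': [-0.215, 0.441, -0.037], 'finger_gap': 0.482, 'grip_force': 29.975} q7 -0.77
```

The spring is yielding at about constant force, so the lugs are in the slots. Pushing on slowly.

```bash
python3 -m handwheel '[[[0,-0.003,0.003],0,-1],[[0,-0.003,0.006],0,-1],[[0,-0.003,0.009],0,-1],[[0,-0.003,0.012],0,-1],[[0,-0.003,0.015],0,-1],[[0,-0.003,0.015],0,-1]]'; python3 -c "
from h import *
st()"
```

```text
time: 23.9
eef_pos: [0.5039, 0.23, 0.0935]
tcp_rot: [3.139, -0.001, 1.617]
wrist_force: [-1.1, -0.6, 5.6]
finger_gap: 0.48
grip_force: 30.0
{'time': 23.9, 'eef_pos': [0.504, 0.23, 0.093], 'tcp_rot': [3.139, -0.001, 1.617], 'wrist_force': [-1.069, -0.585, 5.592], 'torque': [-0.211, 0.341, -0.08], 'finger_gap': 0.48, 'grip_force': 29.987} q7 -0.78
```

```bash
python3 -m handwheel '[[[0,-0.001,0.003],0,-1],[[0,-0.001,0.005],0,-1],[[0,-0.001,0.005],0,-1]]'; python3 -c "
from h import *
st()"
```

```text
time: 24.28
eef_pos: [0.5039, 0.2301, 0.0921]
tcp_rot: [3.138, -0.001, 1.617]
wrist_force: [-0.5, -0.9, 7.3]
finger_gap: 0.484
grip_force: 30.0
{'time': 24.275, 'eef_pos': [0.504, 0.23, 0.092], 'tcp_rot': [3.138, -0.001, 1.617], 'wrist_force': [-0.5, -0.866, 7.318], 'torque': [-0.234, 0.292, -0.101], 'finger_gap': 0.484, 'grip_force': 29.992} q7 -0.78
```

```bash
python3 -m handwheel '[[[0,0,0],0.03,-1],[[0,0,0],0.06,-1],[[0,0,0],0.06,-1]]'; python3 -c "
from h import *
st()"
```

```text
time: 24.65
eef_pos: [0.5041, 0.23, 0.092]
tcp_rot: [3.138, -0.001, 1.428]
wrist_force: [-1.2, -0.1, 5.5]
finger_gap: 0.479
grip_force: 30.0
{'time': 24.65, 'eef_pos': [0.504, 0.23, 0.092], 'tcp_rot': [3.138, -0.001, 1.428], 'wrist_force': [-1.224, -0.132, 5.488], 'torque': [-0.176, 0.171, -0.031], 'finger_gap': 0.479, 'grip_force': 29.995} q7 -0.93
```

```bash
python3 -m handwheel '[[[0,0,0],0.03,-1],[[0,0,0],0.06,-1],[[0,0,0],0.09,-1],[[0,0,0],0.11,-1],[[0,0,0],0.11,-1]]'; python3 -c "
from h import *
st()"
```

```text
time: 25.28
eef_pos: [0.5041, 0.2299, 0.092]
tcp_rot: [3.139, -0.002, 1.083]
wrist_force: [-0.8, -1.2, 6.8]
finger_gap: 0.486
grip_force: 30.0
{'time': 25.275, 'eef_pos': [0.504, 0.23, 0.092], 'tcp_rot': [3.139, -0.002, 1.083], 'wrist_force': [-0.784, -1.169, 6.756], 'torque': [-0.243, 0.169, 0.007], 'finger_gap': 0.486, 'grip_force': 30.0} q7 -1.2
```

```bash
python3 -m handwheel '[[[0,0,0],0.01,-1],[[0,0,0],0.01,-1]]'; python3 -c "
from h import *
print(ctrl.observe()['torque'])"; python3 -m handwheel '[[[0,0,0],0.01,-1],[[0,0,0],0.01,-1]]'; python3 -c "
from h import *
st()"
```

```text
time: 25.52
eef_pos: [0.5041, 0.2299, 0.092]
tcp_rot: [3.139, -0.003, 1.052]
wrist_force: [-0.9, -1.1, 5.3]
finger_gap: 0.481
grip_force: 30.0
[-0.20808033  0.23009047  0.01384049]
time: 25.78
eef_pos: [0.5041, 0.2299, 0.092]
tcp_rot: [3.139, -0.003, 1.02]
wrist_force: [-0.8, -0.9, 6.2]
finger_gap: 0.483
grip_force: 30.0
{'time': 25.775, 'eef_pos': [0.504, 0.23, 0.092], 'tcp_rot': [3.139, -0.003, 1.02], 'wrist_force': [-0.8, -0.926, 6.242], 'torque': [-0.228, 0.168, 0.036], 'finger_gap': 0.483, 'grip_force': 29.999} q7 -1.25
```

```bash
python3 -m handwheel '[[[0,0,0],0.01,-1],[[0,0,0],0.01,-1]]'; python3 -c "
from h import *
print(ctrl.observe()['torque'])"; python3 -m handwheel '[[[0,0,0],0.01,-1],[[0,0,0],0.01,-1]]'; python3 -c "
from h import *
st()"
```

```text
time: 26.02
eef_pos: [0.5041, 0.2299, 0.092]
tcp_rot: [3.139, -0.003, 0.989]
wrist_force: [-0.8, -1.1, 5.8]
finger_gap: 0.485
grip_force: 30.0
[-0.24663825  0.24328759  0.01416847]
time: 26.28
eef_pos: [0.5041, 0.23, 0.092]
tcp_rot: [3.139, -0.003, 0.958]
wrist_force: [0.2, -0.8, 7.2]
finger_gap: 0.485
grip_force: 30.0
{'time': 26.275, 'eef_pos': [0.504, 0.23, 0.092], 'tcp_rot': [3.139, -0.003, 0.958], 'wrist_force': [0.206, -0.775, 7.201], 'torque': [-0.177, 0.188, -0.027], 'finger_gap': 0.485, 'grip_force': 30.0} q7 -1.3
```

```bash
python3 -m handwheel '[[[0,0,0],0.01,-1],[[0,0,0],0.01,-1]]'; python3 -c "
from h import *
print(ctrl.observe()['torque'])"; python3 -m handwheel '[[[0,0,0],0.01,-1],[[0,0,0],0.01,-1]]'; python3 -c "
from h import *
st()"
```

```text
time: 26.52
eef_pos: [0.5041, 0.2301, 0.092]
tcp_rot: [3.139, -0.003, 0.927]
wrist_force: [-0.9, -0.5, 5.9]
finger_gap: 0.484
grip_force: 30.0
[-0.13896014  0.21629547  0.19749437]
time: 26.78
eef_pos: [0.504, 0.2303, 0.092]
tcp_rot: [3.139, -0.003, 0.897]
wrist_force: [-0.5, -0.5, 4.7]
finger_gap: 0.485
grip_force: 30.0
{'time': 26.775, 'eef_pos': [0.504, 0.23, 0.092], 'tcp_rot': [3.139, -0.003, 0.897], 'wrist_force': [-0.482, -0.47, 4.705], 'torque': [-0.161, 0.212, 0.262], 'finger_gap': 0.485, 'grip_force': 29.997} q7 -1.35
```

The stop was felt (torque 0.2 to 0.26 N m). I'll back off slightly and let it rise into the notch.

```bash
python3 -m handwheel '[[[0,0,0],-0.012,-1],[[0,0,-0.004],-0.012,-1],[[0,0,-0.008],-0.012,-1],[[0,0,-0.012],-0.012,-1],[[0,0,-0.012],-0.012,-1]]'; python3 -c "
from h import *
st()"
```

```text
time: 27.4
eef_pos: [0.5034, 0.2296, 0.0951]
tcp_rot: [3.14, -0.001, 0.932]
wrist_force: [0.4, -0.6, 5.0]
finger_gap: 0.485
grip_force: 30.0
{'time': 27.4, 'eef_pos': [0.503, 0.23, 0.095], 'tcp_rot': [3.14, -0.001, 0.932], 'wrist_force': [0.402, -0.573, 5.033], 'torque': [-0.187, -0.256, 0.042], 'finger_gap': 0.485, 'grip_force': 30.02} q7 -1.32
```

```bash
python3 -m handwheel '[[[0,0,-0.004],0,-1],[[0,0,-0.007],0,-1],[[0,0,-0.008],0,-1],[[0,0,-0.008],0,-1]]'; python3 -c "
from h import *
st()"
```

```text
time: 27.9
eef_pos: [0.503, 0.2293, 0.0971]
tcp_rot: [3.141, -0.0, 0.932]
wrist_force: [1.6, -2.0, 3.3]
finger_gap: 0.484
grip_force: 30.0
{'time': 27.9, 'eef_pos': [0.503, 0.229, 0.097], 'tcp_rot': [3.141, -0.0, 0.932], 'wrist_force': [1.58, -2.007, 3.339], 'torque': [-0.44, -0.715, -0.005], 'finger_gap': 0.484, 'grip_force': 30.042} q7 -1.31
```

```bash
python3 -m handwheel '[[[0,0,0],0,0.2],[[0,0,0],0,0.4],[[0,0,0],0,0.4],[[0,0,0],0,0.4],[[0,0,-0.1],0,0.4],[[0,0,-0.25],0,0.4],[[0,0,-0.45],0,0.4],[[-0.2,0,-0.45],0,0.4],[[-0.4,0,-0.45],0,0.4],[[-0.4,0,-0.45],0,0.4]]'; python3 - <<'E'
from h import *
st();save('scene','s9.png');lm('scene',['cartridge_a','mouth']);save('top','t9.png');lm('top',['cartridge_a'])
save('wrist','w9.png');lm('wrist',['cartridge_a','mouth'])
a=cv2.imread('pics/s9.png')[230:380,150:350];b=cv2.imread('pics/w9.png')
cv2.imwrite('pics/f.png',np.hstack([cv2.resize(a,(400,300),interpolation=2),cv2.resize(b,(400,300))]))
E
```

```text
time: 29.15
eef_pos: [0.4277, 0.1289, 0.2317]
tcp_rot: [-3.141, 0.005, 0.927]
wrist_force: [0.1, 0.6, 0.1]
finger_gap: 0.701
grip_force: 0.0
{'time': 29.15, 'eef_pos': [0.428, 0.129, 0.232], 'tcp_rot': [-3.141, 0.005, 0.927], 'wrist_force': [0.093, 0.557, 0.144], 'torque': [-0.036, -0.065, -0.021], 'finger_gap': 0.701, 'grip_force': 0.0} q7 -1.1
scene cartridge_a 0.55 [0.5027 0.2311 0.0445]
scene cartridge_a 0.48 [0.394  0.1957 0.0004]
scene mouth 0.76 [0.5081 0.2265 0.059 ]
top cartridge_a 0.58 [ 0.548  -0.283   0.0061]
wrist cartridge_a 0.61 [0.5042 0.2264 0.0443]
```

View pics/f.png

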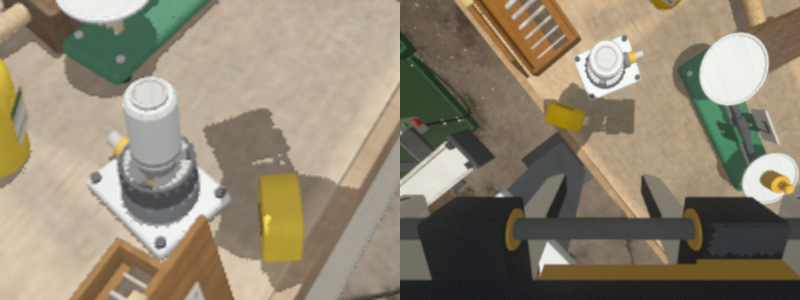

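The picture shows the cartridge upright in the feeder (left half, px (150,140)), with the foot at about 44.5 mm by two cameras. To be certain it is locked and not just resting on the spring, I'll grip it again and pull very lightly.

```bash
python3 -m handwheel '[[[0.2,0,0],0,0.4],[[0.41,0,0],0,0.4],[[0.41,0,0],0,0.4],[[0.41,0,0],0,0.4],[[0.41,0,0],0,0.4]]' | head -2; python3 -c "
from h import *
st();to(.5035,.2293,.098)"
```

```text
time: 30.18
eef_pos: [0.504, 0.2307, 0.2322]
{'time': 30.175, 'eef_pos': [0.504, 0.231, 0.232], 'tcp_rot': [3.141, 0.001, 0.931], 'wrist_force': [-0.271, -1.093, 0.305], 'torque': [-0.005, -0.058, -0.039], 'finger_gap': 0.698, 'grip_force': 0.0} q7 -1.26
shift [-0.0042  0.0013  0.4473]
```

```bash
python3 -m handwheel '[[[-0.004,0.001,0.2],0,0.4],[[-0.004,0.001,0.4],0,0.4],[[-0.004,0.001,0.445],0,0.4],[[-0.004,0.001,0.445],0,0.4],[[-0.004,0.001,0.445],0,-1],[[-0.004,0.001,0.445],0,-1],[[-0.004,0.001,0.445],0,-1],[[-0.004,0.001,0.445],0,-1]]'; python3 -m handwheel '[[[0,0,0],0,-1],[[0,0,-0.003],0,-1],[[0,0,-0.006],0,-1],[[0,0,-0.006],0,-1]]'
```

```text
time: 31.18
eef_pos: [0.5055, 0.2312, 0.1001]
tcp_rot: [3.139, -0.003, 0.932]
wrist_force: [2.4, -0.4, 3.9]
finger_gap: 0.482
grip_force: 30.0
time: 31.68
eef_pos: [0.5047, 0.2305, 0.1004]
tcp_rot: [3.14, -0.001, 0.932]
wrist_force: [3.3, -2.1, 3.0]
finger_gap: 0.485
grip_force: 30.0
```

```bash
python3 -m handwheel '[[[0,0,-0.004],0,-1],[[0,0,-0.007],0,-1],[[0,0,-0.007],0,-1]]'; python3 -m handwheel '[[[0,0,-0.004],0,-1],[[0,0,-0.007],0,-1],[[0,0,-0.007],0,-1]]'
```

```text
time: 32.05
eef_pos: [0.5042, 0.2301, 0.1006]
tcp_rot: [3.141, 0.001, 0.932]
wrist_force: [6.1, -0.5, -7.6]
finger_gap: 0.482
grip_force: 30.0
time: 32.42
eef_pos: [0.5038, 0.2297, 0.1008]
tcp_rot: [-3.141, 0.002, 0.932]
wrist_force: [7.9, 0.6, -18.2]
finger_gap: 0.482
grip_force: 30.0
```

It holds against 18 N without moving, so it is locked. I'll relieve the pull, release and retreat.

```bash
python3 -m handwheel '[[[0,0,0.006],0,-1],[[0,0,0.013],0,-1],[[0,0,0.013],0,0],[[0,0,0.013],0,0.4],[[0,0,0.013],0,0.4],[[0,0,0.013],0,0.4],[[0,0,-0.1],0,0.4],[[0,0,-0.25],0,0.4],[[0,0,-0.45],0,0.4],[[0,0,-0.45],0,0.4]]'; python3 - <<'E'
from h import *
st();save('scene','s10.png');lm('scene',['cartridge_a']);save('top','t10.png');lm('top',['cartridge_a','tape_measure','screw_tin','glue_bottle'])
E
```

```text
time: 33.67
eef_pos: [0.506, 0.2331, 0.2446]
tcp_rot: [3.138, -0.01, 0.932]
wrist_force: [-0.2, -0.8, -0.2]
finger_gap: 0.699
grip_force: 0.0
{'time': 33.675, 'eef_pos': [0.506, 0.233, 0.245], 'tcp_rot': [3.138, -0.01, 0.932], 'wrist_force': [-0.232, -0.807, -0.25], 'torque': [0.029, -0.022, -0.023], 'finger_gap': 0.699, 'grip_force': 0.0} q7 -1.26
scene cartridge_a 0.69 [0.5003 0.2302 0.0424]
scene cartridge_a 0.62 [ 0.5505 -0.2802  0.0106]
top cartridge_a 0.91 [ 0.5475 -0.2845  0.0042]
top cartridge_a 0.76 [0.5054 0.2296 0.0496]
top cartridge_a 0.21 [0.4985 0.2278 0.0414]
top screw_tin 0.57 [ 7.028e-01 -2.692e-01  1.000e-04]
top screw_tin 0.42 [ 0.5475 -0.2809  0.0069]
top glue_bottle 0.61 [0.6721 0.2676 0.0008]
```

```bash
python3 -c "
from h import *
print(ctrl.sign_off())"
```

```text
the job is handed in; nothing more can be done
None
```

The job is handed in at about 34 s: the balance showed the first cartridge was spent and it stands in the tray; the other, full by elimination, is locked in the feeder and held against an 18 N pull, and no bystander looked disturbed, though the last check did not pick up the tape measure.

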